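# Lock the imaging stage, tuck the slide carrier under the hold-down flap and hold it flat

### The job

Turn the lock ring on the imaging stage clockwise until its nose points at the steel index post. Then pick up the slide carrier by its handle and slide its edge farther from the handle, square and centred, under the stage's hinged flap until it is fully home against the stop, without lifting the flap, and press the carrier flat on the bed against the spring plunger. Finish while still holding it pressed flat (do not let go), with the ring still locked and the other things on the bench left where they stand.

Things in the scene. Friction and masses are not known exactly. Their poses are not given: they have to be found in the camera images.
- stage: Fixed imaging stage: grey base 200 x 270 x 12 mm carrying a black bed. Origin on the table under the bed; +x from the bed's open end (robot side) to the flap, z up. Bed top 30 mm above the table, x -80 to 75, y -60 to 60 mm, no side walls. Stop strip at x 75 mm, 6 mm above the bed; behind it the flap's hinge block, 46 mm above the table. Lock ring at x 0, y 150 mm.
- bed_stop (a point): Point at the foot of the stop's face, on the bed's top (stage x 75, y 0, z 30 mm), axes as the stage: the carrier's leading edge comes here when fully home and flat.
- flap (a joint): Hold-down flap: a steel leaf 110 mm wide, 2 mm thick, hinged along stage y at its far edge (stage x 105 mm), reaching towards the bed's open end. 0 = down (level), grows as the lip rises, to 1.2; a light spring and gravity return it. Underside 10 mm above the bed when down, so the 4 mm carrier slides under freely. Counts as lifted above 0.12 rad (7 mm at the lip).
- flap_lip (a point): Middle of the flap's free edge, on its underside (stage x 45, z 40 mm when down), where a 6 mm upturned lip begins that leans towards the open end. The carrier is 30 mm under the flap when home.
- plunger (a joint): The brass spring plunger, 18 mm across, standing 5 mm out of the bed at stage x -25, y 0 (right under the carrier's handle when home). 0 = up, grows as it is pressed down, 0.005 = flush with the bed (range to 0.009). It takes about 2 N to start and 7 N to be flush; it lifts the carrier again when not pressed.
- lock_ring (a joint): The lock ring's angle about its vertical axis, growing clockwise seen from above, range 0 to 1.8 rad. 1.3 = locked: the nose points at the index post (stage +y). Starts between 0 and 0.5. Friction about 0.06 N m, stays where left.
- ring_bar (a point): On the ring's axis, 56 mm above the table: the point to grip. A bar 50 mm long, 12 mm thick, 24 mm high (42 to 66 mm above the table) stands across the top of the knurled ring (54 mm across, 16 mm high). This point's x axis runs along the bar towards the nose.
- ring_nose (a point): Tip of the ring's nose, a 7 mm wide tooth at one end of the bar's direction, 36 mm from the axis.
- lock_mark (a point): Top of the inner face of the index post, a steel post 6 mm wide, 37 mm from the ring's axis towards stage +y, 42 mm above the table.
- carrier: Slide carrier: flat grey metal plate 130 (x) x 90 (y) x 4 mm with two inlaid glass slides, about 0.16 kg, flat on the table. Origin: centre of its underside, z up. Handle: an upright rib 12 mm thick in x, 40 mm long in y, 4 to 34 mm above the underside, at x -35 mm. The +x edge (90 mm), farther from the handle, is the one to tuck.
- carrier_edge (a point): Middle of the carrier's leading edge, on its underside (carrier x 65, y 0, z 0 mm).
- carrier_grip (a point): Middle of the handle rib, 22 mm above the carrier's underside (carrier x -35 mm).
- reagent_bottle: Bystander, to be left alone: white bottle 60 mm across, 140 mm tall. Origin at the centre of its underside.
- drop_bottle: Bystander, to be left alone: small white bottle 30 mm across, 60 mm tall. Origin at the centre of its underside.
- stain_jar: Bystander, to be left alone: amber jar 56 mm across, 70 mm tall. Origin at the centre of its underside.
- tube_rack: Bystander, to be left alone: black rack with eight holes, 70 x 120 x 45 mm. Origin at the centre of its underside.
- slide_box: Bystander, to be left alone: white box 50 x 90 x 35 mm. Origin at the centre of its underside.
- pipette: Bystander, to be left alone: pipette lying flat, 210 mm long, up to 30 mm high; origin under the middle of its length.
- control_vial: Bystander, to be left alone: small glass vial 28 mm across, 45 mm tall. Origin at the centre of its underside.
Not all that is in view belongs to the job. What is shaped like the carrier but yellow is not meant.

How it is judged:
By the outcome, as a careful person would: the job done as asked, in the order asked, and still so for the second after the job is handed in, while the arm keeps its last pose, push and grip.
It also fails if it takes over 51 s, if anything falls off the work surface, if the arm or the gripper's body presses on something with over 40 N, if the wrist force passes 120 N, or if a joint passes its speed limit or range.

### The arm

A 7-joint arm with a two-finger parallel gripper is mounted at the origin on the work surface. World frame = base frame: x ahead of the robot, y to its left, z up, the work surface at z = 0. Lengths are in mm, angles in rad, forces in N, time in s.
With the tool pointing down it reaches from about 400 to 875 mm from the base axis. Payload 4.4 kg.
Tool frame: the origin (TCP) lies on the centre line of the jaws, within the pads' length; the fingertips stand 11 mm ahead of it and the grasp point (between the pads) lies 8 mm behind it (ctrl.tips_ahead is the distance from the TCP to the fingertips, in mm); z points along the fingers, y is the line along which they close (so a half turn about z gives the same grasp; the last joint's range is limited). The gripper opens to 85 mm and grips with 20 to 120 N. Pads are 22 mm wide; open, the fingers measure 114 mm over their backs; the gripper's body (76 mm by 85 mm) begins 54 mm behind the grasp point. The pads swing forward as they close: fully open they stand 13 mm farther back than shut.
Start: joints at [1.172, 0.628, 0.038, 1.517, -0.027, 0.996, -0.02], TCP at [212.376, -614.34, 242.313] pointing down, gripper open.
Joint ranges: [-3.06, 3.06], [-0.37, 2.12], [-1.25, 1.32], [0.18, 2.47], [-1.1, 4.24], [0.23, 1.98], [-2.94, 2.94]. Speed limits (rad/s): [2.57, 2.57, 3.14, 3.14, 3.14, 3.14, 3.14].

### API

Orientations are given as [roll, pitch, yaw] about the fixed x, y, z axes, in that order (R = Rz(yaw) Ry(pitch) Rx(roll)).
In Python, from cell import ctrl, eyes, job gives the robot as it stands. The module is installed in compiled form; this text tells all that it offers.
- The arm moves only by the tool carry_out, never from a script. Its argument "moves" is a list of rows, each an object of numbers: "tx", "ty", "tz": the shift along the tool's x, y, z as a fraction of full scale; "twist": the turn about the tool's z as a fraction of full scale; "fingers": the opening, from 0 (shut) to 1 (fully open). In form: [{"tx": .., "ty": .., "tz": .., "twist": .., "fingers": ..}, ...]. A call has 1 to 12 rows; each row shifts and turns the commanded pose from where the row before left it, along the tool's axes as they then stand; what a row does not reach is not made up. Full scale, the value 1, is 0.3 m for a shift and pi rad for a turn. A row lasts 1/8 s, in which the tool goes at most 62.5 mm and 10.7 degrees, less where a joint would pass 70% of its speed; a pose out of reach is approached as far as the arm can. A call with a number of a shift or a turn outside -1 to 1 is refused whole. A call with a gripper value outside its range is refused whole. The fingers move at their own pace and stop on an object; the grip force is fixed at half the most. Time passes only in rows, so rows that do not move let the fingers close. It gives the time, the measured TCP pose, the force, the opening and the grip force at its end, in the units of the state.
- ctrl.read_state(): the state, without advancing time (a new reading comes with each control period).
- eyes.get_image(name): name is "scene" or "top" or "wrist"; returns a dict with "color" (420x560x3 uint8, blue, green, red), "fovy" (degrees; the focal length in pixels is half the picture's height over the tangent of half this angle, whatever the lens; pixels are square), "cx", "cy" (the principal point, pixels), "world_from_camera" (4x4, takes a point from camera to world coordinates). Camera axes: x right, y up, looking along -z (the intrinsics and any distortion apply to the point x, -y, -z); pixel columns grow to the right and rows downward; lengths in mm; the calibration is good to about 2 mm. A picture is of the moment at which its call begins. There is no depth.
- job.finish_job(): hands the job in; it is judged then, once.
The state is a dict: "clock": time; "qpos": joint angles; "qd": joint speeds; "tau": joint torques, N m; "eef_pos": TCP position; "tool_rot": TCP orientation; "force": force on the tool from outside, world axes, zero at the start; "torque": the same for the moment, N m; "width": finger opening in mm; "gripper_force": force on a finger pad.
Only numpy, scipy, OpenCV 4.12 (cv2) and the standard library are available. Lean on these libraries where they do the work, as an engineer would, in place of code of your own. Each camera call takes 0.05 s, during which the arm holds its last target. There are 200 camera calls.

## Working session

There is one attempt and no reset: what is moved stays moved. The work goes in short steps, Python scripts to look and compute and a tool call to move; the robot and the scene stay as the last step left them, time stands still between calls to the robot, and variables do not carry over. Pictures are saved under pics/ and viewed, at most 10 in all, crops included, and the job is handed in when it is done.

Besides the shell and the picture viewer there is one more tool, called after "Call:" by a JSON object that holds its "op" and its "data", one argument or row to a line. carry_out: Moves the arm, as the interface text tells. Its arguments: {"type":"object","properties":{"moves":{"type":"array","items":{"type":"object","properties":{"tx":{"type":"number","minimum":-1,"maximum":1},"ty":{"type":"number","minimum":-1,"maximum":1},"tz":{"type":"number","minimum":-1,"maximum":1},"twist":{"type":"number","minimum":-1,"maximum":1},"fingers":{"type":"number"}}}}},"required":["moves"]}

```bash
mkdir -p pics
cat > h.py <<'E'
import numpy as np, cv2
from cell import ctrl, eyes, job
def grab(n, f):
    im=eyes.get_image(n); cv2.imwrite('pics/'+f+'.png',im['color']); np.save('pics/'+f+'.npy',im,allow_pickle=True); return im
def load(f): return np.load('pics/'+f+'.npy',allow_pickle=True).item()
def ray(im,u,v,z):
    H=im['color'].shape[0]; f=H/2/np.tan(np.radians(im['fovy'])/2)
    T=np.array(im['world_from_camera']); d=T[:3,:3]@np.array([(u-im['cx'])/f,-(v-im['cy'])/f,-1.]); o=T[:3,3]
    return o+d*(z-o[2])/d[2]
def proj(im,p):
    H=im['color'].shape[0]; f=H/2/np.tan(np.radians(im['fovy'])/2)
    T=np.array(im['world_from_camera']); c=T[:3,:3].T@(np.array(p,float)-T[:3,3])
    return np.array([im['cx']+f*c[0]/-c[2], im['cy']-f*c[1]/-c[2]])
E
python3 - <<'E'
from h import *
a=grab('top','top0');b=grab('scene','scene0')
for i in (a,b): print({k:v for k,v in i.items() if k!='color'})
s=ctrl.read_state();print(s)
E
```

```text
{'fovy': 51.289793063212706, 'cx': 277.4894515062496, 'cy': 209.7452481184095, 'world_from_camera': array([[-8.00843736e-02,  9.75698781e-01, -2.03956814e-01,
         3.13237338e+02],
       [-9.96782707e-01, -7.90619251e-02,  1.31699189e-02,
         4.41730458e+00],
       [-3.27534453e-03,  2.04355330e-01,  9.78891297e-01,
         1.15060857e+03],
       [ 0.00000000e+00,  0.00000000e+00,  0.00000000e+00,
         1.00000000e+00]])}
{'fovy': 47.26373145076917, 'cx': 283.6771795619484, 'cy': 207.84049115016546, 'world_from_camera': array([[ 7.02402475e-02, -5.85174495e-01,  8.07859590e-01,
         1.52805663e+03],
       [ 9.97370656e-01,  5.56774942e-02, -4.63874077e-02,
        -6.23066376e+01],
       [-1.78348697e-02,  8.08993712e-01,  5.87546671e-01,
         7.98154949e+02],
       [ 0.00000000e+00,  0.00000000e+00,  0.00000000e+00,
         1.00000000e+00]])}
{'clock': 0.1, 'qpos': array([ 1.17220438,  0.62926293,  0.03844639,  1.51824209, -0.02700816,
        0.99631173, -0.02001405]), 'qd': array([-0.00067082, -0.00102758, -0.00025626, -0.00179326,  0.00037985,
       -0.00113997,  0.00033656]), 'tau': array([ 3.70988317e-03, -5.64538229e+01,  1.23028859e+00, -1.93976158e+01,
        1.11961717e-02,  5.37589513e-03, -5.45375926e-06]), 'eef_pos': array([ 212.20097018, -613.82328642,  241.48332221]), 'tool_rot': array([-3.13988647e+00,  1.13673962e-05,  3.32772730e-01]), 'force': array([-0.02565079,  0.74012846, -0.51482275]), 'torque': array([0.04779701, 0.00255119, 0.05808732]), 'gripper_force': 0.0, 'width': 85.62650574026061}
```

View pics/top0.png

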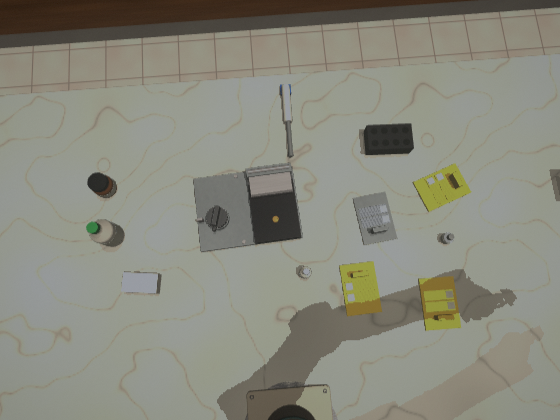

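View pics/scene0.png

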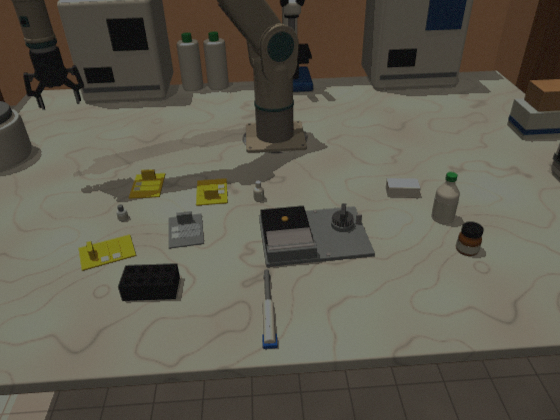

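The top view shows the stage bed at about (274,205), the ring at (217,217) and the post at (199,219). The grey carrier is at (375,218) with its handle at (378,229). I'll enlarge these for exact corners.

Run:
```python
from h import *
c=load('top0')['color']
c=cv2.convertScaleAbs(c,alpha=1.4,beta=10)
a=cv2.resize(c[155:257,185:310],None,fx=4.8,fy=4.8,interpolation=cv2.INTER_CUBIC)
b=cv2.resize(c[185:250,345:405],None,fx=3.2,fy=3.2,interpolation=cv2.INTER_CUBIC)
o=np.zeros((600,800,3),np.uint8); a=a[:600]; o[:a.shape[0],:a.shape[1]]=a; o[:b.shape[0],605:605+b.shape[1]]=b
s=load('scene0')['color'][200:265,255:375]
s=cv2.resize(cv2.convertScaleAbs(s,alpha=1.4),None,fx=1.6,fy=1.6); o[300:300+s.shape[0],605:605+s.shape[1]]=s
cv2.imwrite('pics/crop1.png',o)
```

```text
(no output)
```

View pics/crop1.png

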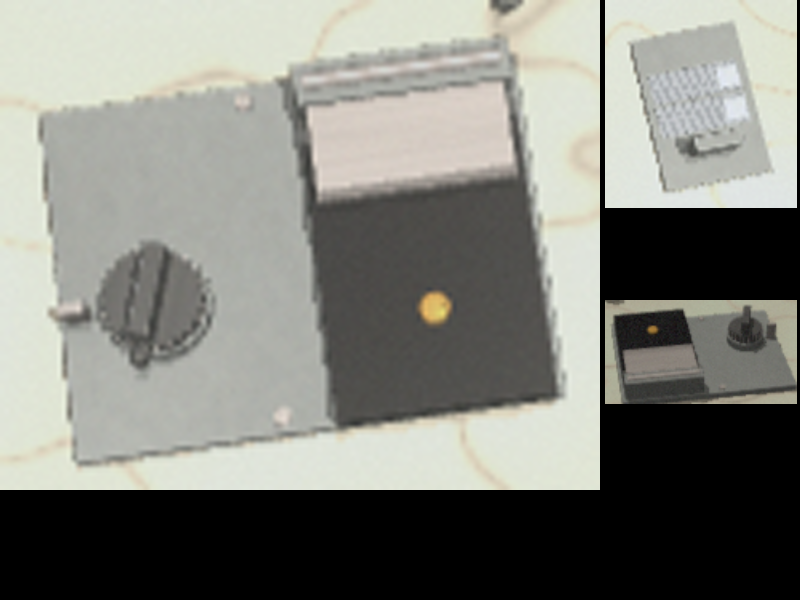

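Run:
```python
from h import *
im=load('top0')
def A(x,y,z): return ray(im,185+(x+.5)/4.8-.5,155+(y+.5)/4.8-.5,z)
def B(x,y,z): return ray(im,345+(x-605+.5)/3.2-.5,185+(y+.5)/3.2-.5,z)
def ln(p,q): d=q-p; return round(float(np.hypot(*d[:2])),1), round(float(np.arctan2(d[1],d[0])),3)
nl,nr=A(340,425,30),A(560,398,30)
print('near',nl.round(1),nr.round(1),ln(nr,nl))
bl0,bl1=A(77,463,12),A(42,115,12)
print('base left',bl0.round(1),bl1.round(1),ln(bl0,bl1))
pl=A(435,307,35);rg=A(155,300,42);print('pl',pl.round(1),'ring',rg.round(1),ln(pl,rg), 'expect rel angle',np.arctan2(150,25))
print('bar',A(155,245,66).round(1),A(142,345,66).round(1),ln(A(155,245,66),A(142,345,66)))
lp=[A(322,200,42),A(520,178,42)];print('lip',lp[0].round(1),lp[1].round(1),ln(lp[1],lp[0]))
print('post',A(85,312,42).round(1))
c=[B(629,43,4),B(735,22,4),B(773,172,4),B(665,190,4)]
print('carrier');[print(x.round(1)) for x in c];print([ln(c[3],c[0]),ln(c[2],c[1]),ln(c[1],c[0]),ln(c[2],c[3])],'ctr',np.mean(c,0).round(1))
print('handle top', B(697,147,34).round(1),B(740,137,34).round(1))
```

```text
near [463.7  53.   30. ] [468.7 -66.   30. ] (119.1, 1.613)
base left [456.9 197.8  12. ] [654.6 208.7  12. ] (198.0, 0.055)
pl [522.9  -2.9  35. ] ring [537.5 146.9  42. ] (150.5, 1.473) expect rel angle 1.4056476493802699
bar [562.2 142.3  66. ] [509.2 151.9  66. ] (53.9, 2.963)
lip [585.4  53.7  42. ] [589.  -54.6  42. ] (108.3, 1.604)
post [534.  184.8  42. ]
carrier
[ 567.8 -213.9    4. ]
[ 578.7 -305.     4. ]
[ 449.6 -319.6    4. ]
[ 441.9 -229.1    4. ]
[(126.8, 0.12), (129.9, 0.113), (91.8, 1.689), (90.8, 1.655)] ctr [ 509.5 -266.9    4. ]
handle top [ 471.1 -252.9   34. ] [ 476.4 -288.5   34. ]
```

```bash
cat >> h.py <<'E'
def plan(x,y,z,yaw=None):
    s=ctrl.read_state(); p=s['eef_pos']; w=s['tool_rot'][2]; d=np.array([x,y,z])-p
    print('clock',round(s['clock'],2),'pos',p.round(1),'rot',s['tool_rot'].round(3),'F',s['force'].round(1),'w',round(s['width'],1),'q',s['qpos'].round(2))
    c,n=np.cos(w),np.sin(w)
    print('total tx %.4f ty %.4f tz %.4f'%((d[0]*c+d[1]*n)/300,(d[0]*n-d[1]*c)/300,-d[2]/300), '' if yaw is None else 'twist %.4f'%(-(yaw-w)/np.pi))
E
python3 -c "
from h import *
plan(537,147,200,2.963)"
```

```text
clock 0.1 pos [ 212.2 -613.8  241.5] rot [-3.14   0.     0.333] F [-0.   0.7 -0.5] w 85.6 q [ 1.17  0.63  0.04  1.52 -0.03  1.   -0.02]
total tx 1.8517 ty -2.0433 tz 0.1383 twist -0.8372
```

Call:
{"op": "carry_out", "data": {
  "moves": [
    {"tx": 0.06,"ty": -0.066},
    {"tx": 0.115,"ty": -0.127},
    {"tx": 0.115,"ty": -0.127},
    {"tx": 0.115,"ty": -0.127},
    {"tx": 0.115,"ty": -0.127},
    {"tx": 0.115,"ty": -0.127},
    {"tx": 0.115,"ty": -0.127},
    {"tx": 0.115,"ty": -0.127},
    {"tx": 0.115,"ty": -0.127},
    {"tx": 0.115,"ty": -0.127},
    {"tx": 0.115,"ty": -0.127},
    {"tx": 0.115,"ty": -0.127}
  ]
}}

```text
validation failed for argument at $.mo...
```

```bash
python3 -c "
from h import *
plan(537,147,240,2.963)"
```

```text
clock 0.1 pos [ 212.2 -613.8  241.5] rot [-3.14   0.     0.333] F [-0.   0.7 -0.5] w 85.6 q [ 1.17  0.63  0.04  1.52 -0.03  1.   -0.02]
total tx 1.8517 ty -2.0433 tz 0.0049 twist -0.8372
```

Call:
{"op": "carry_out", "data": {
  "moves": [
    {"tx": 0.06,"ty": -0.066,"tz": 0,"twist": 0,"fingers": 1},
    {"tx": 0.115,"ty": -0.127,"tz": 0,"twist": 0,"fingers": 1},
    {"tx": 0.115,"ty": -0.127,"tz": 0,"twist": 0,"fingers": 1},
    {"tx": 0.115,"ty": -0.127,"tz": 0,"twist": 0,"fingers": 1},
    {"tx": 0.115,"ty": -0.127,"tz": 0,"twist": 0,"fingers": 1},
    {"tx": 0.115,"ty": -0.127,"tz": 0,"twist": 0,"fingers": 1},
    {"tx": 0.115,"ty": -0.127,"tz": 0,"twist": 0,"fingers": 1},
    {"tx": 0.115,"ty": -0.127,"tz": 0,"twist": 0,"fingers": 1},
    {"tx": 0.115,"ty": -0.127,"tz": 0,"twist": 0,"fingers": 1},
    {"tx": 0.115,"ty": -0.127,"tz": 0,"twist": 0,"fingers": 1},
    {"tx": 0.115,"ty": -0.127,"tz": 0,"twist": 0,"fingers": 1},
    {"tx": 0.115,"ty": -0.127,"tz": 0,"twist": 0,"fingers": 1}
  ]
}}

```text
clock: 1.6
eef_pos: [445.0, -68.1, 242.2]
tool_rot: [3.142, 0.0, 0.333]
force: [0.1, -0.4, 0.2]
width: 85.6
gripper_force: 0.0
```

Call:
{"op": "carry_out", "data": {
  "moves": [
    {"tx": 0.131,"ty": -0.144,"tz": 0,"twist": 0,"fingers": 1},
    {"tx": 0.131,"ty": -0.144,"tz": 0,"twist": 0,"fingers": 1},
    {"tx": 0.131,"ty": -0.144,"tz": 0,"twist": 0,"fingers": 1},
    {"tx": 0.131,"ty": -0.144,"tz": 0,"twist": 0,"fingers": 1},
    {"tx": 0,"ty": 0,"tz": 0,"twist": -0.05,"fingers": 1},
    {"tx": 0,"ty": 0,"tz": 0,"twist": -0.055,"fingers": 1},
    {"tx": 0,"ty": 0,"tz": 0,"twist": -0.055,"fingers": 1},
    {"tx": 0,"ty": 0,"tz": 0,"twist": -0.055,"fingers": 1},
    {"tx": 0,"ty": 0,"tz": 0,"twist": -0.055,"fingers": 1},
    {"tx": 0,"ty": 0,"tz": 0,"twist": -0.055,"fingers": 1},
    {"tx": 0,"ty": 0,"tz": 0,"twist": -0.055,"fingers": 1},
    {"tx": 0,"ty": 0,"tz": 0,"twist": -0.055,"fingers": 1}
  ]
}}

```text
clock: 3.1
eef_pos: [536.6, 144.8, 241.9]
tool_rot: [-3.141, 0.0, 1.705]
force: [0.6, 0.5, 0.4]
width: 85.5
gripper_force: 0.0
```

Call:
{"op": "carry_out", "data": {
  "moves": [
    {"tx": 0,"ty": 0,"tz": 0,"twist": -0.055,"fingers": 1},
    {"tx": 0,"ty": 0,"tz": 0,"twist": -0.055,"fingers": 1},
    {"tx": 0,"ty": 0,"tz": 0,"twist": -0.055,"fingers": 1},
    {"tx": 0,"ty": 0,"tz": 0,"twist": -0.055,"fingers": 1},
    {"tx": 0,"ty": 0,"tz": 0,"twist": -0.055,"fingers": 1},
    {"tx": 0,"ty": 0,"tz": 0,"twist": -0.055,"fingers": 1},
    {"tx": 0,"ty": 0,"tz": 0,"twist": -0.055,"fingers": 1},
    {"tx": 0,"ty": 0,"tz": 0,"twist": -0.017,"fingers": 1},
    {"tx": 0,"ty": 0,"tz": 0,"twist": 0,"fingers": 1}
  ]
}}

```text
clock: 4.22
eef_pos: [536.6, 144.7, 241.9]
tool_rot: [-3.141, -0.001, 2.961]
force: [-0.0, -0.8, 0.0]
width: 85.4
gripper_force: 0.0
```

Run:
```python
from h import *
im=grab('wrist','w1'); print(im['fovy'],im['cx'],im['cy'],im['world_from_camera'].round(3))
print([proj(im,p).round() for p in ([537,147,42],[523,-3,35],[534,185,42])])
plan(537,147,200,2.963)
```

```text
66.85778478122587 279.22499617090756 206.99282933127338 [[ 1.79000e-01 -9.48000e-01 -2.62000e-01  4.70834e+02]
 [ 9.84000e-01  1.73000e-01  4.70000e-02  1.56614e+02]
 [ 1.00000e-03 -2.66000e-01  9.64000e-01  3.72419e+02]
 [ 0.00000e+00  0.00000e+00  0.00000e+00  1.00000e+00]]
[array([281., 185.]), array([143., 195.]), array([316., 176.])]
clock 4.28 pos [536.7 144.7 242. ] rot [-3.141e+00 -1.000e-03  2.961e+00] F [-0.6  0.1  0.6] w 85.5 q [ 0.19  0.6  -0.79  1.77  0.5   0.99  0.59]
total tx 0.0003 ty 0.0077 tz 0.1400 twist -0.0007
```

View pics/w1.png

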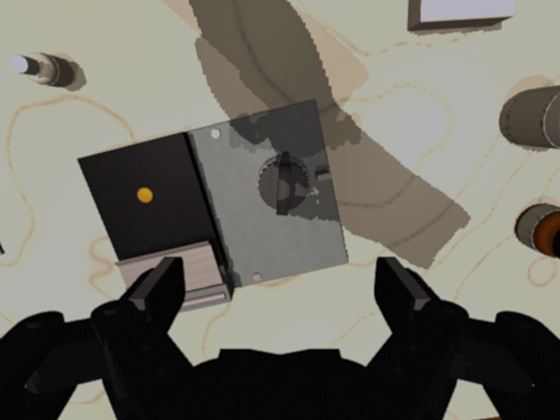

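The plunger is at (145,195) and the ring at about (282,184). The bar stands nearly vertical in the picture, and the post is at (322,174). I'll brighten a crop for detail.

Run:
```python
from h import *
c=load('w1')['color'][90:300,70:360]
g=(255*(c/255.)**0.5).astype(np.uint8)
o=cv2.resize(g,(580,420),interpolation=cv2.INTER_CUBIC)
r=(255*(load('w1')['color'][140:230,250:345]/255.)**0.45).astype(np.uint8)
o2=np.zeros((600,800,3),np.uint8);o2[:420,:580]=o
r=cv2.resize(r,None,fx=3,fy=3,interpolation=cv2.INTER_CUBIC);o2[600-r.shape[0]:,800-r.shape[1]:]=r
cv2.imwrite('pics/w1c.png',o2);print(r.shape)
```

```text
(270, 285, 3)
```

View pics/w1c.png

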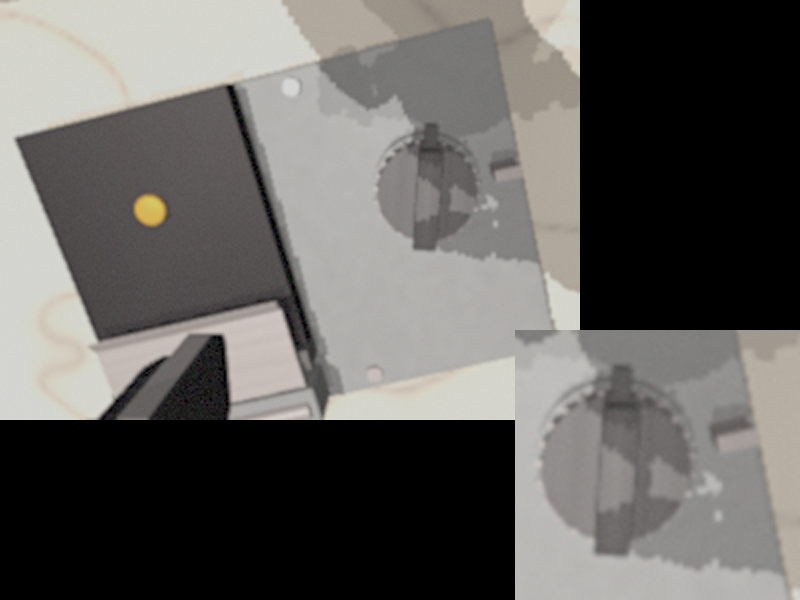

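Run:
```python
from h import *
im=load('w1')
def A(x,y,z): return ray(im,70+(x+.5)/2-.5,90+(y+.5)/2-.5,z)
def B(x,y,z): return ray(im,250+(x-515+.5)/3-.5,140+(y-330+.5)/3-.5,z)
def ln(p,q): d=q-p; return round(float(np.hypot(*d[:2])),1), round(float(np.arctan2(d[1],d[0])),3)
nl,nr=A(233,85,30),A(17,137,30);print('near',nl.round(1),nr.round(1),ln(nr,nl))
fl=A(97,341,30);print('bed right side',ln(nr,fl))
b0,b1=A(490,18,12),A(556,352,12);print('baseleft',b0.round(1),ln(b0,b1))
print('near base',ln(A(250,79,12),b0))
pl=A(150,210,35);rg=B(617,463,42);print(pl.round(1),rg.round(1),ln(pl,rg))
e0,e1=B(622,405,66),B(612,553,66);print('bar',e0.round(1),e1.round(1),((e0+e1)/2).round(1),ln(e1,e0))
n=B(622,370,38);print('nose',n.round(1),ln(rg,n));print('post',B(714,434,42).round(1),ln(rg,B(714,434,42)))
l0,l1=A(277,303,44),A(95,345,44);print('lip',l0.round(1),l1.round(1),ln(l1,l0))
```

```text
near [466.4  58.6  30. ] [472.  -62.1  30. ] (120.8, 1.617)
bed right side (121.8, 0.042)
baseleft [456.9 198.2  12. ] (201.6, 0.054)
near base (135.0, 1.629)
[522.7  -1.4  35. ] [536.6 149.6  42. ] (151.6, 1.479)
bar [513.5 155.   66. ] [561.7 143.1  66. ] [537.6 149.1  66. ] (49.7, 2.899)
nose [505.4 157.   38. ] (32.1, 2.91)
post [532.5 184.8  42. ] (35.4, 1.686)
lip [584.6  56.5  44. ] [590.8 -50.1  44. ] (106.8, 1.629)
```

Call:
{"op": "carry_out", "data": {
  "moves": [
    {"tx": 0,"ty": 0.0145,"tz": 0.05,"twist": 0.02,"fingers": 1},
    {"tx": 0,"ty": 0,"tz": 0.12,"twist": 0,"fingers": 0.6},
    {"tx": 0,"ty": 0,"tz": 0.12,"twist": 0,"fingers": 0.6},
    {"tx": 0,"ty": 0,"tz": 0.12,"twist": 0,"fingers": 0.6},
    {"tx": 0,"ty": 0,"tz": 0.1,"twist": 0,"fingers": 0.6},
    {"tx": 0,"ty": 0,"tz": 0.07,"twist": 0,"fingers": 0.6},
    {"tx": 0,"ty": 0,"tz": 0.03,"twist": 0,"fingers": 0.6},
    {"tx": 0,"ty": 0,"tz": 0,"twist": 0,"fingers": 0.6},
    {"tx": 0,"ty": 0,"tz": 0,"twist": 0,"fingers": 0.6}
  ]
}}

```text
clock: 5.4
eef_pos: [538.2, 149.6, 60.2]
tool_rot: [3.141, 0.001, 2.899]
force: [1.1, 0.6, 0.3]
width: 51.0
gripper_force: 0.0
```

```bash
python3 -c "
from h import *
plan(537.2,149,58,2.90)"
```

```text
clock 5.4 pos [538.2 149.6  60.2] rot [3.141e+00 1.000e-03 2.899e+00] F [1.1 0.6 0.3] w 51.0 q [ 0.03  0.83 -0.57  1.9   0.74  0.63  0.33]
total tx 0.0028 ty -0.0027 tz 0.0073 twist -0.0003
```

Close on the bar.

Call:
{"op": "carry_out", "data": {
  "moves": [
    {"tx": 0.003,"ty": -0.002,"tz": 0.007,"twist": 0,"fingers": 0},
    {"tx": 0,"ty": 0,"tz": 0,"twist": 0,"fingers": 0},
    {"tx": 0,"ty": 0,"tz": 0,"twist": 0,"fingers": 0},
    {"tx": 0,"ty": 0,"tz": 0,"twist": 0,"fingers": 0},
    {"tx": 0,"ty": 0,"tz": 0,"twist": 0,"fingers": 0},
    {"tx": 0,"ty": 0,"tz": 0,"twist": 0,"fingers": 0}
  ]
}}

```text
clock: 6.15
eef_pos: [536.7, 149.0, 57.7]
tool_rot: [3.142, 0.001, 2.899]
force: [-0.3, -0.5, 7.0]
width: 10.6
gripper_force: 60.1
```

Call:
{"op": "carry_out", "data": {
  "moves": [
    {"tx": 0,"ty": 0,"tz": 0,"twist": 0.025,"fingers": 0},
    {"tx": 0,"ty": 0,"tz": 0,"twist": 0.045,"fingers": 0},
    {"tx": 0,"ty": 0,"tz": 0,"twist": 0.045,"fingers": 0},
    {"tx": 0,"ty": 0,"tz": 0,"twist": 0.045,"fingers": 0},
    {"tx": 0,"ty": 0,"tz": 0,"twist": 0.045,"fingers": 0},
    {"tx": 0,"ty": 0,"tz": 0,"twist": 0.045,"fingers": 0},
    {"tx": 0,"ty": 0,"tz": 0,"twist": 0.045,"fingers": 0},
    {"tx": 0,"ty": 0,"tz": 0,"twist": 0.045,"fingers": 0},
    {"tx": 0,"ty": 0,"tz": 0,"twist": 0.045,"fingers": 0},
    {"tx": 0,"ty": 0,"tz": 0,"twist": 0.02,"fingers": 0},
    {"tx": 0,"ty": 0,"tz": 0,"twist": 0,"fingers": 0},
    {"tx": 0,"ty": 0,"tz": 0,"twist": 0,"fingers": 0}
  ]
}}

```text
clock: 7.65
eef_pos: [538.4, 150.4, 57.7]
tool_rot: [3.138, -0.002, 1.629]
force: [4.5, 3.7, 1.3]
width: 10.5
gripper_force: 59.5
```

Call:
{"op": "carry_out", "data": {
  "moves": [
    {"tx": 0,"ty": 0,"tz": 0,"twist": 0,"fingers": 0.5},
    {"tx": 0,"ty": 0,"tz": 0,"twist": 0,"fingers": 0.5},
    {"tx": 0,"ty": 0,"tz": 0,"twist": 0,"fingers": 0.5},
    {"tx": 0,"ty": 0,"tz": -0.1,"twist": 0,"fingers": 0.5},
    {"tx": 0,"ty": 0,"tz": -0.2,"twist": 0,"fingers": 1},
    {"tx": 0,"ty": 0,"tz": -0.2,"twist": 0,"fingers": 1},
    {"tx": 0,"ty": 0,"tz": -0.1,"twist": 0,"fingers": 1},
    {"tx": 0,"ty": 0,"tz": 0,"twist": 0,"fingers": 1}
  ]
}}

```text
clock: 8.65
eef_pos: [537.7, 149.1, 239.7]
tool_rot: [3.137, -0.001, 1.627]
force: [0.6, 0.4, -0.0]
width: 85.3
gripper_force: 0.0
```

Run:
```python
from h import *
im=grab('wrist','w2')
c=[proj(im,[537,149,42]),proj(im,[522.7,-2,35])]; print(c)
g=(255*(im['color']/255.)**0.5).astype(np.uint8)
cv2.imwrite('pics/w2b.png',cv2.resize(g,(800,600),interpolation=cv2.INTER_CUBIC))
plan(474.5,-270.8,150,1.683)
```

```text
[array([277.05113471, 185.9265791 ]), array([258.24152653, 307.81293465])]
clock 8.7 pos [536.6 148.6 237.8] rot [3.14  0.    1.627] F [-0.1 -0.6 -0.9] w 85.5 q [-0.08  0.52 -0.36  1.78  0.23  0.88 -0.49]
total tx -1.3843 ty -0.2850 tz 0.2927 twist -0.0179
```

View pics/w2b.png

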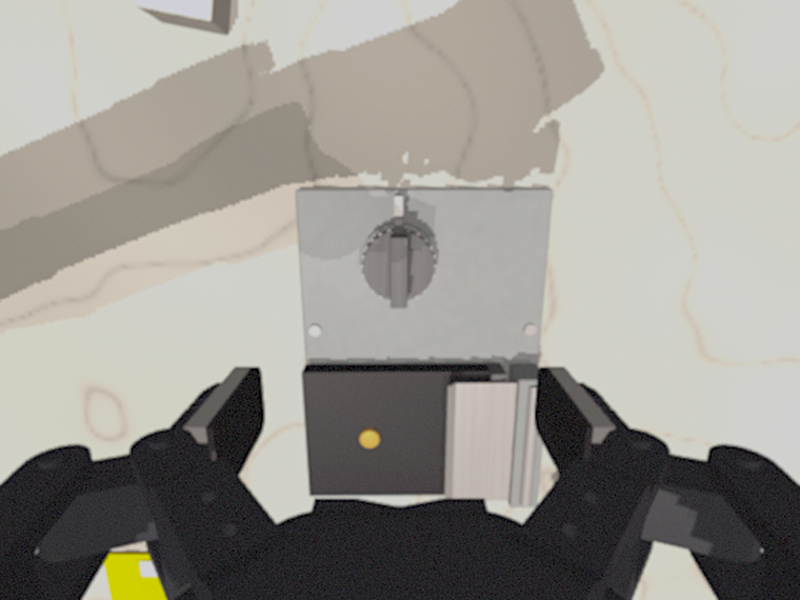

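The nose points at the post: both are at column ~400 with the bar vertical. The ring is locked. I'll refine the stage pose from this view and head for the carrier.

Call:
{"op": "carry_out", "data": {
  "moves": [
    {"tx": -0.06,"ty": -0.012,"tz": 0,"twist": 0,"fingers": 1},
    {"tx": -0.165,"ty": -0.034,"tz": 0,"twist": -0.018,"fingers": 1},
    {"tx": -0.165,"ty": -0.034,"tz": 0,"twist": 0,"fingers": 1},
    {"tx": -0.165,"ty": -0.034,"tz": 0,"twist": 0,"fingers": 1},
    {"tx": -0.165,"ty": -0.034,"tz": 0,"twist": 0,"fingers": 1},
    {"tx": -0.165,"ty": -0.034,"tz": 0,"twist": 0,"fingers": 1},
    {"tx": -0.165,"ty": -0.034,"tz": 0,"twist": 0,"fingers": 1},
    {"tx": -0.165,"ty": -0.034,"tz": 0,"twist": 0,"fingers": 1},
    {"tx": -0.165,"ty": -0.034,"tz": 0,"twist": 0,"fingers": 1},
    {"tx": 0,"ty": 0,"tz": 0,"twist": 0,"fingers": 1}
  ]
}}

```text
clock: 9.95
eef_pos: [490.8, -277.8, 234.9]
tool_rot: [-3.137, 0.001, 1.674]
force: [-0.2, 1.0, -0.8]
width: 85.4
gripper_force: 0.0
```

Run:
```python
from h import *
im=load('w2')
def A(x,y,z): return ray(im,(x+.5)*.7-.5,(y+.5)*.7-.5,z)
def ln(p,q): d=q-p; return round(float(np.hypot(*d[:2])),1), round(float(np.arctan2(d[1],d[0])),3)
print('base far-y edge',A(297,189,12).round(1),ln(A(297,189,12),A(551,187,12)))
print('bed near',ln(A(310,495,30),A(304,366,30)),A(310,495,30).round(1),A(304,366,30).round(1))
print('bed right',ln(A(310,495,30),A(445,494,30)))
print('pl',A(369,439,35).round(1),'bar',A(400,235,66).round(1),A(399,306,66).round(1),ln(A(399,306,66),A(400,235,66)),'post',A(400,216,42).round(1),A(400,197,42).round(1))
im=grab('wrist','w3')
g=cv2.convertScaleAbs(im['color'],alpha=1.2)
cv2.imwrite('pics/w3b.png',cv2.resize(g,(800,600),interpolation=cv2.INTER_CUBIC))
print([(proj(im,p)/.7).round() for p in ([474,-271,34],[509,-267,4])])
plan(474.5,-270.8,150,1.683)
```

```text
base far-y edge [458.2 198.6  12. ] (195.0, 0.064)
bed near (123.2, 1.615) [472.6 -63.1  30. ] [467.2  59.9  30. ]
bed right (119.1, 0.061)
pl [522.6  -1.1  35. ] bar [538.3 175.   66. ] [540.4 125.5  66. ] (49.6, 1.614) post [537.9 185.4  42. ] [537.1 198.6  42. ]
[array([378., 253.]), array([423., 246.])]
clock 10.0 pos [ 491.8 -274.4  235.2] rot [-3.138e+00 -1.000e-03  1.678e+00] F [-0.7  0.6 -0.6] w 85.3 q [ 0.69  0.53 -0.35  1.76  0.23  0.89  0.35]
total tx 0.0182 ty -0.0561 tz 0.2839 twist -0.0016
```

View pics/w3b.png

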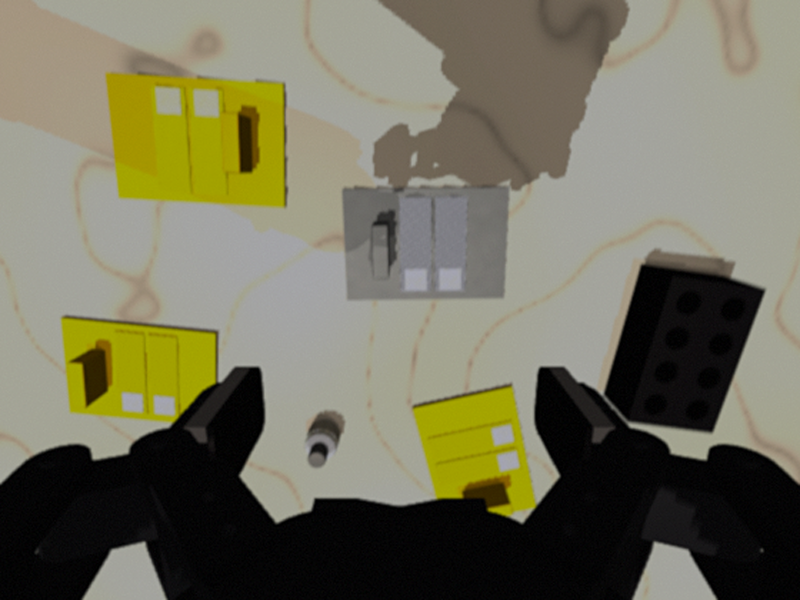

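Run:
```python
from h import *
im=load('w3')
def A(x,y,z): return ray(im,(x+.5)*.7-.5,(y+.5)*.7-.5,z)
def ln(p,q): d=q-p; return round(float(np.hypot(*d[:2])),1), round(float(np.arctan2(d[1],d[0])),3)
c=[A(343.5,188,4),A(508,186.5,4),A(504.5,298,4),A(347.5,300,4)]
for p in c: print(p.round(1))
print(ln(c[0],c[1]),ln(c[3],c[2]),ln(c[3],c[0]),ln(c[2],c[1]),np.mean(c,0).round(1))
h=[A(380,222,34),A(380.5,278,34)];print('handle',h[0].round(1),h[1].round(1),ln(h[1],h[0]),np.mean(h,0).round(1))
```

```text
[ 441.9 -228.6    4. ]
[ 568.3 -214.2    4. ]
[ 580.4 -303.     4. ]
[ 451.6 -318.3    4. ]
(127.2, 0.113) (129.7, 0.118) (90.2, 1.679) (89.5, 1.706) [ 510.5 -266.     4. ]
handle [ 473.5 -248.3   34. ] [ 477.7 -289.7   34. ] (41.6, 1.672) [ 475.6 -269.    34. ]
```

```bash
python3 -c "
from h import *
plan(475.2,-270,18,1.686)"
```

```text
clock 10.0 pos [ 491.8 -274.4  235.2] rot [-3.138e+00 -1.000e-03  1.678e+00] F [-0.7  0.6 -0.6] w 85.3 q [ 0.69  0.53 -0.35  1.76  0.23  0.89  0.35]
total tx 0.0206 ty -0.0535 tz 0.7239 twist -0.0025
```

Call:
{"op": "carry_out", "data": {
  "moves": [
    {"tx": 0.02,"ty": -0.053,"tz": 0.05,"twist": -0.002,"fingers": 0.6},
    {"tx": 0,"ty": 0,"tz": 0.15,"twist": 0,"fingers": 0.6},
    {"tx": 0,"ty": 0,"tz": 0.15,"twist": 0,"fingers": 0.6},
    {"tx": 0,"ty": 0,"tz": 0.12,"twist": 0,"fingers": 0.6},
    {"tx": 0,"ty": 0,"tz": 0.1,"twist": 0,"fingers": 0.6},
    {"tx": 0,"ty": 0,"tz": 0.06,"twist": 0,"fingers": 0.6},
    {"tx": 0,"ty": 0,"tz": 0.03,"twist": 0,"fingers": 0.6},
    {"tx": 0,"ty": 0,"tz": 0,"twist": 0,"fingers": 0.6},
    {"tx": 0,"ty": 0,"tz": 0,"twist": 0,"fingers": 0.6}
  ]
}}

```text
clock: 11.12
eef_pos: [478.9, -267.7, 40.1]
tool_rot: [3.14, 0.001, 1.69]
force: [-0.0, 0.2, 0.6]
width: 51.4
gripper_force: 0.0
```

```bash
python3 -c "
from h import *
plan(475.2,-270,18,1.686)"
```

```text
clock 11.12 pos [ 478.9 -267.7   40.1] rot [3.14e+00 1.00e-03 1.69e+00] F [-0.   0.2  0.6] w 51.4 q [ 0.6   0.8  -0.22  1.94  0.38  0.44  0.22]
total tx -0.0061 ty -0.0130 tz 0.0738 twist 0.0012
```

Call:
{"op": "carry_out", "data": {
  "moves": [
    {"tx": -0.006,"ty": -0.013,"tz": 0.035,"twist": 0,"fingers": 0.6},
    {"tx": 0,"ty": 0,"tz": 0.03,"twist": 0,"fingers": 0.6},
    {"tx": 0,"ty": 0,"tz": 0.008,"twist": 0,"fingers": 0.6},
    {"tx": 0,"ty": 0,"tz": 0,"twist": 0,"fingers": 0.6}
  ]
}}

```text
clock: 11.62
eef_pos: [474.4, -269.5, 17.0]
tool_rot: [-3.141, -0.0, 1.69]
force: [-0.2, 0.3, -0.2]
width: 51.2
gripper_force: 0.0
```

Call:
{"op": "carry_out", "data": {
  "moves": [
    {"tx": 0,"ty": 0,"tz": 0,"twist": 0,"fingers": 0},
    {"tx": 0,"ty": 0,"tz": 0,"twist": 0,"fingers": 0},
    {"tx": 0,"ty": 0,"tz": 0,"twist": 0,"fingers": 0},
    {"tx": 0,"ty": 0,"tz": 0,"twist": 0,"fingers": 0},
    {"tx": 0,"ty": 0,"tz": 0,"twist": 0,"fingers": 0}
  ]
}}

```text
clock: 12.25
eef_pos: [474.9, -269.8, 17.7]
tool_rot: [3.141, 0.0, 1.69]
force: [-0.5, 0.9, 4.9]
width: 11.0
gripper_force: 59.4
```

Call:
{"op": "carry_out", "data": {
  "moves": [
    {"tx": 0,"ty": 0,"tz": -0.04,"twist": 0,"fingers": 0},
    {"tx": 0,"ty": 0,"tz": -0.1,"twist": 0,"fingers": 0},
    {"tx": 0,"ty": 0,"tz": -0.12,"twist": 0,"fingers": 0},
    {"tx": 0,"ty": 0,"tz": -0.12,"twist": 0,"fingers": 0},
    {"tx": 0,"ty": 0,"tz": -0.06,"twist": 0,"fingers": 0},
    {"tx": 0,"ty": 0,"tz": 0,"twist": 0,"fingers": 0}
  ]
}}

```text
clock: 13.0
eef_pos: [475.1, -270.1, 150.8]
tool_rot: [3.139, 0.002, 1.69]
force: [0.9, 0.8, -1.5]
width: 10.9
gripper_force: 58.8
```

Run:
```python
from h import *
im=load('top0'); print('drop bottle',ray(im,305,271,45).round(0))
o=np.array([547.5,-0.3]);c,s=np.cos(.055),np.sin(.055)
t=o+np.array([-80*c,-80*s]);print(t)
plan(t[0],t[1],145,1.626)
```

```text
drop bottle [382. -67.  45.]
[467.6209695  -4.697782 ]
clock 13.0 pos [ 475.1 -270.1  150.8] rot [3.139e+00 2.000e-03 1.690e+00] F [ 0.9  0.8 -1.5] w 10.9 q [ 0.68  0.62 -0.32  1.89  0.3   0.67  0.3 ]
total tx 0.8814 ty 0.0802 tz 0.0195 twist 0.0203
```

Call:
{"op": "carry_out", "data": {
  "moves": [
    {"tx": 0.06,"ty": 0.006,"tz": 0,"twist": 0,"fingers": 0},
    {"tx": 0.13,"ty": 0.012,"tz": 0,"twist": 0,"fingers": 0},
    {"tx": 0.14,"ty": 0.013,"tz": 0,"twist": 0,"fingers": 0},
    {"tx": 0.14,"ty": 0.013,"tz": 0,"twist": 0,"fingers": 0},
    {"tx": 0.14,"ty": 0.013,"tz": 0,"twist": 0,"fingers": 0},
    {"tx": 0.14,"ty": 0.013,"tz": 0,"twist": 0,"fingers": 0},
    {"tx": 0.09,"ty": 0.007,"tz": 0,"twist": 0,"fingers": 0},
    {"tx": 0.04,"ty": 0.003,"tz": 0,"twist": 0.02,"fingers": 0},
    {"tx": 0,"ty": 0,"tz": 0,"twist": 0,"fingers": 0},
    {"tx": 0,"ty": 0,"tz": 0,"twist": 0,"fingers": 0}
  ]
}}

```text
clock: 14.25
eef_pos: [466.2, -4.9, 148.8]
tool_rot: [-3.14, 0.0, 1.628]
force: [0.0, 0.6, -0.6]
width: 10.9
gripper_force: 58.7
```

Run:
```python
from h import *
im=grab('wrist','w4')
g=(255*(im['color']/255.)**0.6).astype(np.uint8)
cv2.imwrite('pics/w4b.png',cv2.resize(g,(800,600),interpolation=cv2.INTER_CUBIC))
plan(467.6,-4.7,60,1.626)
```

```text
clock 14.3 pos [466.4  -5.2 148.9] rot [-3.14   0.     1.627] F [ 0.1 -0.1 -1.6] w 11.2 q [ 0.13  0.53 -0.26  2.1   0.26  0.54 -0.26]
total tx 0.0014 ty 0.0040 tz 0.2962 twist 0.0004
```

View pics/w4b.png

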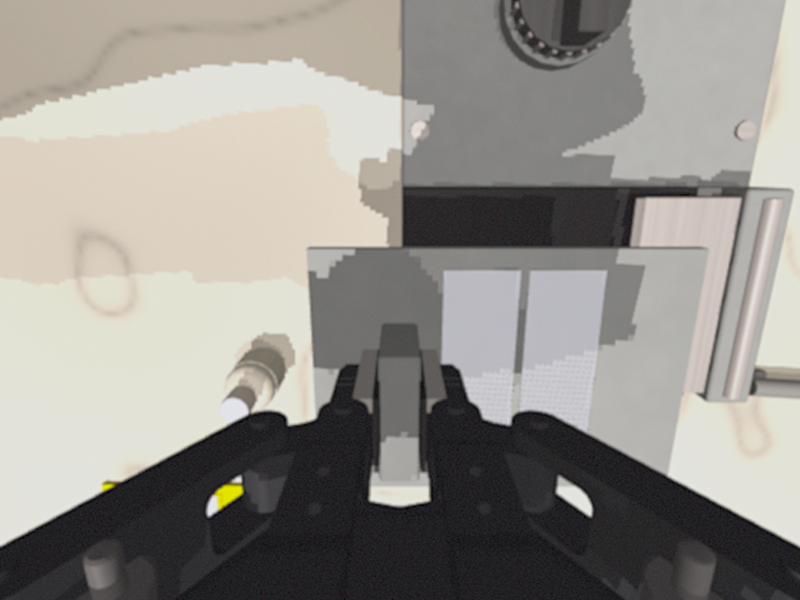

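The carrier's +y edge, (309,247)–(706,247), is parallel to the bed's edge, (403,187)–(632,187). Now to check centring.

Run:
```python
from h import *
im=load('w4')
R=np.array([[np.cos(.055),np.sin(.055)],[-np.sin(.055),np.cos(.055)]])
def A(x,y,z): return (R@(ray(im,(x+.5)*.7-.5,(y+.5)*.7-.5,z)[:2]-[547.5,-.3])).round(1)
print('carrier',A(309,247,135.3),A(706,247,135.3),'right edge lead',A(667,470,135.3))
print('bed edge',A(403,188,30),A(632,188,30),'lip',A(633,198,44),'hinge',A(790,188,46))
print('tcp',R@(ctrl.read_state()['eef_pos'][:2]-[547.5,-.3]))
# ideal: carrier y 45, bed y 60
```

```text
carrier [-109.8   43.6] [16.8 44. ] right edge lead [ 17.5 -38.5]
bed edge [-79.1  58.2] [43.1 58.5] lip [37.3 54.1] hinge [113.9  59.3]
tcp [-81.21132046  -0.42886463]
```

Call:
{"op": "carry_out", "data": {
  "moves": [
    {"tx": 0,"ty": 0,"tz": 0.05,"twist": 0,"fingers": 0},
    {"tx": 0,"ty": 0,"tz": 0.1,"twist": 0,"fingers": 0},
    {"tx": 0,"ty": 0,"tz": 0.1,"twist": 0,"fingers": 0},
    {"tx": 0,"ty": 0,"tz": 0.04,"twist": 0,"fingers": 0},
    {"tx": 0,"ty": 0,"tz": 0.02,"twist": 0,"fingers": 0},
    {"tx": 0,"ty": 0,"tz": 0.01,"twist": 0,"fingers": 0},
    {"tx": 0,"ty": 0,"tz": 0,"twist": 0,"fingers": 0},
    {"tx": 0,"ty": 0,"tz": 0,"twist": 0,"fingers": 0}
  ]
}}

```text
clock: 15.3
eef_pos: [467.4, -4.7, 53.9]
tool_rot: [3.14, -0.0, 1.627]
force: [-0.2, 0.3, -0.6]
width: 11.1
gripper_force: 58.5
```

```bash
python3 -c "
from h import *
plan(467.6,-4.7,50.5,1.626)
for i in range(6): eyes.get_image('top'); s=ctrl.read_state(); print(s['eef_pos'].round(2),s['force'].round(1),s['torque'].round(2))"
```

```text
clock 15.3 pos [467.4  -4.7  53.9] rot [ 3.14  -0.     1.627] F [-0.2  0.3 -0.6] w 11.1 q [ 0.05  0.71 -0.15  2.16  0.34  0.29 -0.34]
total tx 0.0000 ty 0.0006 tz 0.0113 twist 0.0003
[467.35  -4.66  53.83] [ 0.8  0.8 -1.1] [-0.    0.04 -0.  ]
[467.32  -4.7   53.76] [ 0.2 -0.5 -2. ] [-0.05  0.04 -0.01]
[467.25  -4.7   53.68] [-0.4  0.3 -1.2] [0.   0.04 0.03]
[467.22  -4.73  53.63] [-0.4 -0.6 -1.3] [0.04 0.04 0.04]
[467.14  -4.71  53.52] [ 1.   0.3 -0.7] [-0.05  0.06 -0.  ]
[467.1   -4.66  53.48] [-0.1 -0.  -0.6] [-0.02  0.04 -0.03]
```

Call:
{"op": "carry_out", "data": {
  "moves": [
    {"tx": 0,"ty": 0,"tz": 0.005,"twist": 0,"fingers": 0},
    {"tx": 0,"ty": 0,"tz": 0.005,"twist": 0,"fingers": 0},
    {"tx": 0,"ty": 0,"tz": 0,"twist": 0,"fingers": 0},
    {"tx": 0,"ty": 0,"tz": 0,"twist": 0,"fingers": 0},
    {"tx": 0,"ty": 0,"tz": 0,"twist": 0,"fingers": 0}
  ]
}}

```text
clock: 16.23
eef_pos: [467.1, -4.7, 50.4]
tool_rot: [3.141, -0.0, 1.627]
force: [-0.1, -0.9, 1.8]
width: 11.1
gripper_force: 59.2
```

Run:
```python
from h import *
im=grab('scene','s2')
plan(467.6,-4.7,50.5,1.626);print(ctrl.read_state()['torque'])
g=cv2.convertScaleAbs(im['color'][150:275,190:390],alpha=1.5)
cv2.imwrite('pics/s2c.png',cv2.resize(g,None,fx=4,fy=4,interpolation=cv2.INTER_CUBIC))
```

```text
clock 16.27 pos [467.1  -4.7  50.4] rot [ 3.141 -0.     1.627] F [-0.4 -0.6  2.7] w 10.9 q [ 0.05  0.72 -0.15  2.16  0.35  0.29 -0.34]
total tx -0.0002 ty 0.0017 tz -0.0004 twist 0.0003
[-0.01022665 -0.03557843 -0.00338603]
```

View pics/s2c.png

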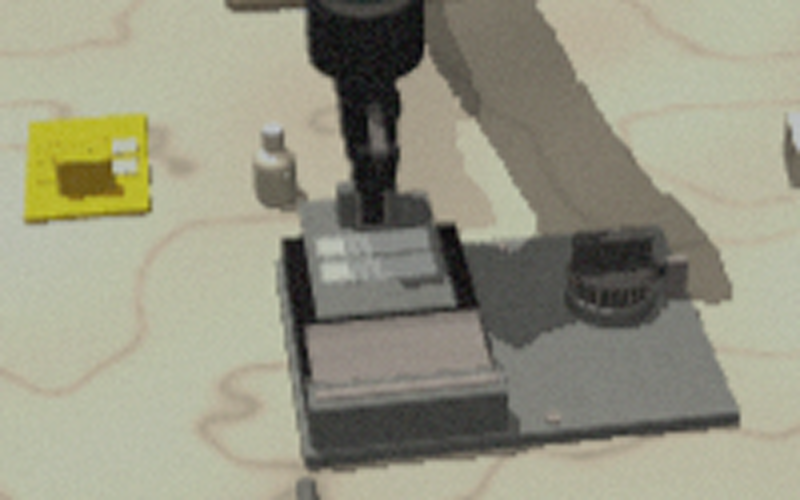

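The view shows the carrier level in front of the flap, with its leading edge just short of the lip, and the plunger force is about 4 N. Now sliding in.

Call:
{"op": "carry_out", "data": {
  "moves": [
    {"tx": 0,"ty": 0.015,"tz": 0,"twist": 0,"fingers": 0},
    {"tx": 0,"ty": 0.025,"tz": 0,"twist": 0,"fingers": 0},
    {"tx": 0,"ty": 0.025,"tz": 0,"twist": 0,"fingers": 0},
    {"tx": 0,"ty": 0.015,"tz": 0,"twist": 0,"fingers": 0},
    {"tx": 0,"ty": 0,"tz": 0,"twist": 0,"fingers": 0},
    {"tx": 0,"ty": 0,"tz": 0,"twist": 0,"fingers": 0}
  ]
}}

```text
clock: 17.02
eef_pos: [492.2, -3.3, 50.6]
tool_rot: [3.139, -0.0, 1.627]
force: [0.6, -1.3, 3.1]
width: 11.1
gripper_force: 59.3
```

Run:
```python
from h import *
plan(522.5,-1.7,50,1.626);print(ctrl.read_state()['torque'])
```

```text
clock 17.02 pos [492.2  -3.3  50.6] rot [ 3.139 -0.     1.627] F [ 0.6 -1.3  3.1] w 11.1 q [ 0.06  0.73 -0.17  2.1   0.34  0.34 -0.33]
total tx -0.0005 ty 0.1012 tz 0.0018 twist 0.0003
[-0.0946485  -0.26807826 -0.03015145]
```

Call:
{"op": "carry_out", "data": {
  "moves": [
    {"tx": 0,"ty": 0.02,"tz": 0.001,"twist": 0,"fingers": 0},
    {"tx": 0,"ty": 0.025,"tz": 0.001,"twist": 0,"fingers": 0},
    {"tx": 0,"ty": 0.02,"tz": 0,"twist": 0,"fingers": 0},
    {"tx": 0,"ty": 0,"tz": 0,"twist": 0,"fingers": 0},
    {"tx": 0,"ty": 0,"tz": 0,"twist": 0,"fingers": 0}
  ]
}}

```text
clock: 17.65
eef_pos: [511.7, -2.1, 49.9]
tool_rot: [3.139, -0.0, 1.627]
force: [0.5, 1.0, 3.5]
width: 11.3
gripper_force: 59.4
```

Run:
```python
from h import *
plan(522.5,-1.7,50,1.626);print(ctrl.read_state()['torque'])
a=load('s2')['color'];im=grab('scene','s3')
g=cv2.convertScaleAbs(np.hstack([a[200:260,250:330],im['color'][200:260,250:330]]),alpha=1.7)
cv2.imwrite('pics/s3c.png',cv2.resize(g,None,fx=5,fy=5,interpolation=cv2.INTER_CUBIC))
```

```text
clock 17.65 pos [511.7  -2.1  49.9] rot [ 3.139 -0.     1.627] F [0.5 1.  3.5] w 11.3 q [ 0.07  0.75 -0.18  2.04  0.33  0.37 -0.32]
total tx -0.0006 ty 0.0362 tz -0.0002 twist 0.0003
[-0.07304205 -0.1415959  -0.00337962]
```

View pics/s3c.png

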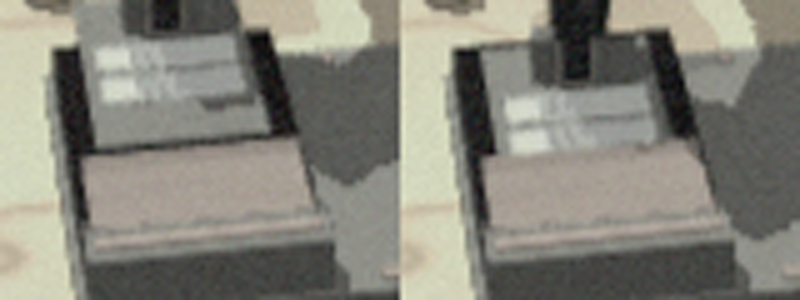

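The flap's edge sits at the same rows before and after (~150), so it stays down with the carrier beneath it. Moving on to the stop.

Call:
{"op": "carry_out", "data": {
  "moves": [
    {"tx": 0,"ty": 0.015,"tz": 0,"twist": 0,"fingers": 0},
    {"tx": 0,"ty": 0.012,"tz": 0,"twist": 0,"fingers": 0},
    {"tx": 0,"ty": 0.005,"tz": 0,"twist": 0,"fingers": 0},
    {"tx": 0,"ty": 0,"tz": 0,"twist": 0,"fingers": 0},
    {"tx": 0,"ty": 0,"tz": 0,"twist": 0,"fingers": 0}
  ]
}}

```text
clock: 18.32
eef_pos: [519.9, -1.7, 49.7]
tool_rot: [-3.142, 0.0, 1.627]
force: [-3.0, 0.4, 3.0]
width: 10.9
gripper_force: 59.4
```

Call:
{"op": "carry_out", "data": {
  "moves": [
    {"tx": 0,"ty": 0.004,"tz": 0,"twist": 0,"fingers": 0},
    {"tx": 0,"ty": 0,"tz": 0,"twist": 0,"fingers": 0},
    {"tx": 0,"ty": 0,"tz": 0,"twist": 0,"fingers": 0}
  ]
}}

```text
clock: 18.7
eef_pos: [521.2, -1.6, 49.7]
tool_rot: [3.142, -0.0, 1.627]
force: [-1.9, -0.7, 2.6]
width: 10.9
gripper_force: 59.4
```

Call:
{"op": "carry_out", "data": {
  "moves": [
    {"tx": 0,"ty": 0.004,"tz": 0,"twist": 0,"fingers": 0},
    {"tx": 0,"ty": 0,"tz": 0,"twist": 0,"fingers": 0},
    {"tx": 0,"ty": 0,"tz": 0,"twist": 0,"fingers": 0}
  ]
}}

```text
clock: 19.08
eef_pos: [522.3, -1.6, 49.7]
tool_rot: [-3.141, 0.0, 1.627]
force: [-3.4, 0.1, 3.3]
width: 11.0
gripper_force: 59.4
```

Call:
{"op": "carry_out", "data": {
  "moves": [
    {"tx": 0,"ty": 0.004,"tz": 0,"twist": 0,"fingers": 0},
    {"tx": 0,"ty": 0,"tz": 0,"twist": 0,"fingers": 0},
    {"tx": 0,"ty": 0,"tz": 0,"twist": 0,"fingers": 0}
  ]
}}

```text
clock: 19.45
eef_pos: [522.4, -1.6, 49.6]
tool_rot: [-3.139, 0.0, 1.627]
force: [-5.6, -0.1, 4.5]
width: 10.8
gripper_force: 59.6
```

Call:
{"op": "carry_out", "data": {
  "moves": [
    {"tx": 0,"ty": 0.004,"tz": 0,"twist": 0,"fingers": 0},
    {"tx": 0,"ty": 0,"tz": 0,"twist": 0,"fingers": 0},
    {"tx": 0,"ty": 0,"tz": 0,"twist": 0,"fingers": 0}
  ]
}}

```text
clock: 19.82
eef_pos: [522.4, -1.6, 49.4]
tool_rot: [-3.137, 0.0, 1.628]
force: [-7.2, -0.5, 5.6]
width: 11.2
gripper_force: 59.7
```

Call:
{"op": "carry_out", "data": {
  "moves": [
    {"tx": 0,"ty": 0,"tz": 0.004,"twist": 0,"fingers": 0},
    {"tx": 0,"ty": 0,"tz": 0.004,"twist": 0,"fingers": 0},
    {"tx": 0,"ty": 0,"tz": 0.004,"twist": 0,"fingers": 0},
    {"tx": 0,"ty": 0,"tz": 0,"twist": 0,"fingers": 0},
    {"tx": 0,"ty": 0,"tz": 0,"twist": 0,"fingers": 0}
  ]
}}

```text
clock: 20.45
eef_pos: [522.3, -1.6, 47.6]
tool_rot: [-3.138, 0.001, 1.628]
force: [-10.9, 1.0, 24.0]
width: 10.7
gripper_force: 62.5
```

Call:
{"op": "carry_out", "data": {
  "moves": [
    {"tx": 0,"ty": 0,"tz": 0.004,"twist": 0,"fingers": 0},
    {"tx": 0,"ty": 0,"tz": 0.004,"twist": 0,"fingers": 0},
    {"tx": 0,"ty": 0,"tz": 0,"twist": 0,"fingers": 0},
    {"tx": 0,"ty": 0,"tz": 0,"twist": 0,"fingers": 0}
  ]
}}

```text
clock: 20.95
eef_pos: [522.4, -1.6, 47.6]
tool_rot: [-3.139, 0.002, 1.628]
force: [-16.6, -0.4, 48.6]
width: 10.9
gripper_force: 66.1
```

Call:
{"op": "carry_out", "data": {
  "moves": [
    {"tx": 0,"ty": 0,"tz": -0.004,"twist": 0,"fingers": 0},
    {"tx": 0,"ty": 0,"tz": -0.001,"twist": 0,"fingers": 0},
    {"tx": 0,"ty": 0,"tz": 0,"twist": 0,"fingers": 0},
    {"tx": 0,"ty": 0,"tz": 0,"twist": 0,"fingers": 0},
    {"tx": 0,"ty": 0,"tz": 0,"twist": 0,"fingers": 0}
  ]
}}

```text
clock: 21.58
eef_pos: [522.3, -1.6, 47.6]
tool_rot: [-3.138, 0.002, 1.628]
force: [-13.6, -1.6, 33.0]
width: 11.0
gripper_force: 63.9
```

Run:
```python
from h import *
for i in range(4):
    a=eyes.get_image('scene')['color']; s=ctrl.read_state(); print(s['clock'],s['eef_pos'].round(2),s['tool_rot'].round(4),s['force'].round(1),s['torque'].round(2))
b=load('s3')['color']; d=cv2.absdiff(a,b).max(2)
print('flap/ring diffs',d[225:255,268:320].mean(),d[205:235,330:370].mean())
```

```text
21.625 [522.38  -1.63  47.6 ] [-3.1381e+00  1.5000e-03  1.6276e+00] [-13.2  -0.5  33.6] [0.12 2.6  0.06]
21.675 [522.37  -1.57  47.6 ] [-3.1381e+00  1.5000e-03  1.6277e+00] [-14.2  -0.4  33.4] [0.07 2.61 0.11]
21.725 [522.39  -1.6   47.61] [-3.1381e+00  1.5000e-03  1.6277e+00] [-13.2  -0.6  33.1] [0.1  2.55 0.07]
21.775 [522.37  -1.64  47.59] [-3.1381e+00  1.5000e-03  1.6277e+00] [-13.8  -0.4  33.6] [0.06 2.58 0.06]
flap/ring diffs 4.755769230769231 4.941666666666666
```

```bash
python3 -c "
from h import *
print(job.finish_job())"
```

```text
the job is handed in; nothing more can be done
None
```

The job is handed in: the ring is turned to the post, and the carrier is fully home under the flap and held pressed flat with about 33 N. The flap showed no lift in the last view, and no bystander was touched on purpose, though I didn't re-check their positions.

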